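# Clamp the tin in the one-handed opening board

## Robot

A 7-joint arm with a two-finger parallel gripper is mounted at the origin on a cart in front of the work surface, level with it; the furniture and walls round the work are solid. World frame = base frame: x ahead of the robot, y to its left, z up, the work surface at z = 0. Lengths are in m, angles in rad, forces in N, time in s.
With the tool pointing down it reaches from about 0.4 to 0.925 m from the base axis. Payload 4.1 kg.
Tool frame: the origin (TCP) lies midway between the tips of the shut fingers; the grasp point (between the pads) lies behind it (bot.hold_point_z is the z of the grasp point in the tool frame, in m); z points along the fingers, y is the direction in which the jaws open and shut (so a half turn about z gives the same grasp; the last joint's range is limited). The gripper opens to 85 mm and grips with 20 to 120 N. Pads are 22 mm wide; open, the fingers measure 114 mm over their backs; the gripper's body (76 mm by 85 mm) begins 54 mm behind the grasp point. The pads swing forward as they close: fully open they stand 13 mm farther back than shut.
Start: joints at [-1.357, 0.398, 0.045, 1.537, -0.019, 1.207, -0.051], TCP at [0.2, 0.619, 0.231] pointing down, gripper open.
Joint ranges: [-2.82, 2.82], [-0.49, 2.23], [-1.37, 1.46], [0, 2.46], [-1.36, 4.5], [0.23, 2], [-2.94, 2.94]. Speed limits (rad/s): [2.57, 2.57, 3.14, 3.14, 3.14, 3.14, 3.14].

## Interface

Orientations are given as a unit quaternion [x, y, z, w].
In Python, from rig import bot gives the robot as it stands.
- The arm moves only by the tool carry_out, never from a script. Its argument "moves" is a list of rows, each a list of 5 numbers: the finger opening in cm, from 0 to 8.54, then the shift along the tool's x, y, z in cm, then the turn about the tool's z in degrees. A call has 1 to 20 rows; each row shifts and turns the commanded pose from where the row before left it, along the tool's axes as they then stand; what a row does not reach is not made up. A row lasts 1/12 s, in which the tool goes at most 41.7 mm and 7.16 degrees, less where a joint would pass 70% of its speed; a pose out of reach is approached as far as the arm can. A call is refused whole if a number of a shift passes 4.17 or a number of a turn 7.16, either way. A call with a gripper value outside its range is refused whole. The fingers move at their own pace and stop on an object; "grip_force" is the grip in N (left out, the last holds). Time passes only in rows, so rows that do not move let the fingers close. It gives the time, the measured TCP pose, the force and the opening at its end, in the units of the state.
- bot.sense(): the state, without advancing time (a new reading comes with each control period).
- bot.read_camera(name): name is "side" or "top"; returns the picture (420x560x3 uint8, red, green, blue); there is no depth.
- bot.camera_params(name): a dict with "vfov" (degrees; the focal length in pixels is half the picture's height over the tangent of half this angle, whatever the lens; pixels are square), "cx", "cy" (the principal point, pixels), "eye" and "orientation" of the camera in the world. Camera axes: x right, y down, z forward; pixel columns grow to the right and rows downward; lengths in m; the calibration is good to about 2 mm. A picture is of the moment at which its call begins. camera_params takes no time and is no camera call.
- bot.hand_in(): hands the job in, once; it reports no verdict.
Trained networks look in the newest picture that a camera, given by its name, has taken for a name from the list of things; names that differ only in an ending like _2 or _b are one class to them, and where a whole thing is asked for, a point or a joint stands for the part that bears it (a point fixed in the world has none). Each returns a list of dicts, best first, with "p" (0 to 1); they miss things now and then, are a little off and sometimes report something else, mostly with a low value. They report only what shows in the picture. A call takes as long as a camera call.
- bot.silhouettes(camera, thing): "region" (420x560 bool, what is visible of it) and "bbox" ([left, top, right, bottom] in pixels, round what is visible of it).
- bot.place_of(camera, thing): "xy" ([column, row] in pixels: a listed point, or the origin of a listed thing).
The state is a dict: "time_s": time; "joint_pos": joint angles; "joint_vel": joint speeds; "tau": joint torques, N m; "eef_pos": TCP position; "tcp_rot": TCP orientation; "wrist_force": force on the tool from outside, world axes, zero at the start; "torque": the same for the moment, N m; "opening": opening from 0.0 (shut) to 1.0 (fully open).
Only numpy, scipy, OpenCV 4.12 (cv2) and the standard library are available. Lean on these libraries where they do the work, as an engineer would, in place of code of your own. Each camera call takes 0.05 s, during which the arm holds its last target.

## Task

Make the tin fast on the clamping board so that it can be opened with one hand. First take the steel stop pin from its rest and drop it through the eye of the bracket, fully home in the socket below; then pump the clamp's trigger against its handle until the jaw has pushed the tin up against the pin and holds it firmly, with the jaw's spring plunger clearly pressed in, about half-way, and never pressed fully home (that would dent the tin). Move the jaw only with the trigger, leave the other things where they are, and finish while still holding the trigger squeezed against the handle, with the tin gripped.

Things in the scene. Friction and masses are not known exactly. Their poses are not given: they have to be found in the camera images.
- clamp_board: Wooden clamping board, fixed, 296 x 115 x 18 mm, flat. Origin: centre of its underside; x runs along it from trigger end to bracket end, z up. On its centre line, from the origin: trigger -128 mm, fixed handle -85 mm, jaw, tin, pin axis +121 mm, bracket back plate +149 to +157 mm (98 mm high over the worktop).
- eye (a point): Centre of the upper face of the eye: a metal ring (outside 28 mm, bore 15 mm, 12 mm thick) on the bracket, its axis upright, upper face 98 mm over the worktop, 80 mm over the board. Frame as the board's.
- socket (a point): Centre of the floor of the socket right below the eye: a 15 mm round hole, 13 mm deep, in the board's upper face. 93 mm below the point eye.
- pin_grip (a point): Centre of the stop pin's black grip, 16 x 16 x 40 mm (faces along the point's x and y; z up along the pin). Below it: a collar 24 mm wide, 6 mm thick, then a steel shank 12 mm thick, 94 mm long, with tapered tip. 0.12 kg. It starts upright in its rest, 28 mm deep in a 15 mm square hole; lift straight out. Fully home, the tip is on the socket's floor and the collar about 1 mm above the eye.
- pin_tip (a point): Tip of the stop pin, 120 mm below pin_grip.
- pin_rest: Wooden block 46 x 46 x 34 mm with the hole in which the pin stands at the start; fixed. Origin: centre of its underside.
- pin: The stop pin as a whole; origin at its tip, z along the pin.
- squeeze_point (a point): Where to pump, 98 mm over the worktop: the midpoint of the squeezed grips. Its x (the board's x) is the closing direction. The fixed handle's outer face stays 17 mm from it towards +x; the trigger's outer face is 36 mm from it towards -x at rest, about 12 to 19 mm when home. Centre the closing fingers here; open to 80 mm (at least 74) centred here to let the trigger spring back.
- trigger: The trigger's black grip, 10 mm thick (x), 24 mm wide, like the fixed handle; both are free to grip from 72 to 120 mm over the worktop (the clamp's metal body below). Squeezed, it leans towards the handle. Origin on its hinge at the board's surface.
- trigger_angle (a joint): Trigger angle: 0 at rest (upright), 0.30 rad at its stop, fully squeezed. Return spring 4 to 7 N at the grip; a squeeze of 30 to 40 N surely drives it home. A full squeeze moves the toothed bar 8 mm (two teeth of 4 mm; the first one may differ by a tooth); a pawl holds the bar as the trigger springs back.
- bar_slide (a joint): Position of the toothed bar with the jaw: starts at 8 to 30 mm, grows towards the tin, 78 mm at most. It cannot go back.
- bar: The toothed steel bar through clamp and handle, about 46 mm over the worktop, its tail stands out behind the board.
- plunger (a joint): How far the jaw's spring plunger is pressed in: 0 free, 0.030 m fully home. The shaft, 12 mm thick, shows for 30 mm between jaw pad and bar end when free and vanishes as it is pressed in. Spring 2 N at the start and 0.5 N more per mm.
- pad: Rubber V-shaped jaw pad, 47 mm wide and 42 mm high, on the plunger's end. Origin: bottom of the V along the board, at the level of the board's surface.
- tin_mid (a point): Centre of the tin, half-way up: a low tin, 76 mm wide and 58 mm high, about 0.25 kg, standing loose on the board between jaw and bracket, up to 10 mm off the centre line. When it bears on the pin and sits in the V, its centre is 44 mm from the pin's axis and the bottom of the V is 42 mm from its centre.
- tin: The tin as a whole; origin at the centre of its underside.
- garlic: Garlic bulb, bystander, 60 mm.
- salt_shaker: White salt shaker, bystander, 37 mm wide, 76 mm high, standing behind the board.

How it is judged:
By the outcome, as a careful person would: the job done as asked, in the order asked, and still so for the second after the job is handed in, while the arm keeps its last pose, push and grip.
It also fails if it takes over 61 s, if anything falls off the work surface, if the arm or the gripper's body presses on something with over 40 N, if the wrist force passes 120 N, or if a joint passes its speed limit or range.

## Working session

There is one attempt and no reset: what is moved stays moved. The work goes in short steps, Python scripts to look and compute and a tool call to move; the robot and the scene stay as the last step left them, time stands still between calls to the robot, and variables do not carry over. Pictures are saved under pics/ and viewed, and the job is handed in when it is done.

Besides the shell and the picture viewer there is one more tool, called in YAML: its name, and indented under it one key for each argument. carry_out: Moves the arm, as the interface text tells. Its arguments: {"type":"object","properties":{"moves":{"type":"array","items":{"type":"array","items":{"type":"number"}}},"grip_force":{"type":"number"}},"required":["moves"]}

```bash
mkdir -p pics; ls
python3 - <<'E'
from rig import bot
import cv2
for n in ("side","top"):
    im=bot.read_camera(n); cv2.imwrite(f"pics/{n}0.png",im[:,:,::-1])
    p=bot.camera_params(n); print(n,p)
s=bot.sense(); print(s["time_s"],s["eef_pos"],s["tcp_rot"],s["opening"],bot.hold_point_z)
E
```

```text
pics
side {'vfov': 57.08901259957336, 'cx': 281.7598258564309, 'cy': 206.62680141818035, 'eye': array([0.18560522, 0.31341069, 0.65154719]), 'orientation': array([-0.23170863,  0.87814891, -0.40433332,  0.10807488])}
top {'vfov': 42.51008622442251, 'cx': 271.7404800582142, 'cy': 209.63130708231358, 'eye': array([ 0.32587677, -0.24882342,  1.18461571]), 'orientation': array([-0.69868135,  0.71070137, -0.06127238,  0.05471412])}
0.1 [0.19981222 0.61793415 0.23036492] [ 1.55705398e-01  9.87803147e-01 -8.74542633e-04 -8.67527400e-05] 1.000541581798626 -0.0187
```

View pics/side0.png

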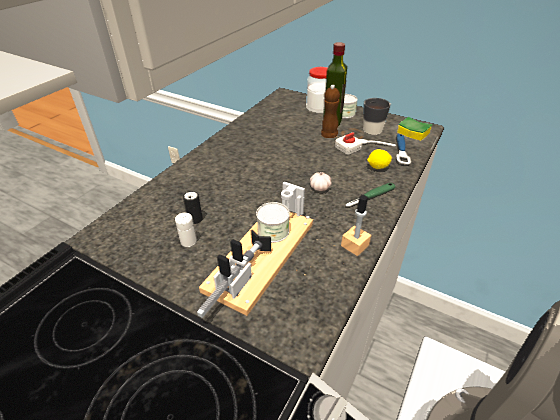

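View pics/top0.png

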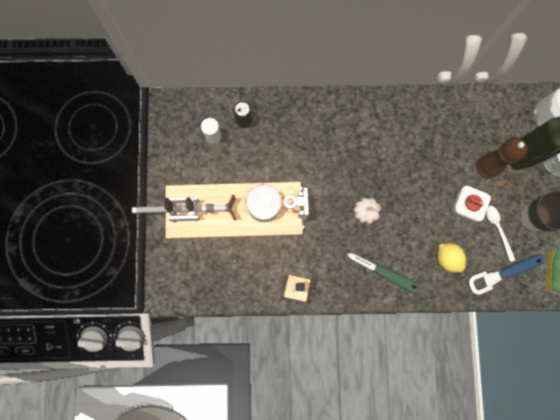

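The side view shows the board with its clamp around (255,260), the tin at (273,222), the bracket at (293,197) and the pin in its rest at (357,225). In the top view the board is around (235,210) and the pin rest at (297,288). Next I'll measure these.

```bash
cat > h.py <<'E'
from rig import bot
import numpy as np, cv2
from scipy.spatial.transform import Rotation as R
P={n:bot.camera_params(n) for n in ("side","top")}
def cam(n):
    p=P[n]; return 210/np.tan(np.radians(p["vfov"]/2)),p["cx"],p["cy"],np.array(p["eye"]),R.from_quat(p["orientation"]).as_matrix()
def ray(n,xy):
    f,cx,cy,e,M=cam(n); d=M@np.array([(xy[0]-cx)/f,(xy[1]-cy)/f,1]); return e,d/np.linalg.norm(d)
def onz(n,xy,z):
    e,d=ray(n,xy); return e+d*(z-e[2])/d[2]
def tri(a,b):
    e1,d1=ray("side",a); e2,d2=ray("top",b)
    t=np.linalg.lstsq(np.c_[d1,-d2],e2-e1,rcond=None)[0]
    p,q=e1+d1*t[0],e2+d2*t[1]; return (p+q)/2,np.linalg.norm(p-q)
def proj(n,X):
    f,cx,cy,e,M=cam(n); c=M.T@(np.asarray(X)-e); return c[:2]/c[2]*f+[cx,cy]
E
python3 - <<'E'
from h import *
np.set_printoptions(precision=4,suppress=True)
for t in ["pin_grip","pin_rest","pin_tip","eye","socket","clamp_board","squeeze_point","tin_mid","trigger","pad"]:
    r={}
    for n in ("side","top"):
        L=bot.place_of(n,t); r[n]=L
        print(t,n,[(np.round(l["xy"],1),round(l["p"],2)) for l in L[:2]])
    if r["side"] and r["top"]: print("   ",*tri(r["side"][0]["xy"],r["top"][0]["xy"]))
print(bot.sense()["time_s"])
E
```

```text
pin_grip side [(array([358. , 203.9]), 0.59), (array([231.9, 254.8]), 0.24)]
pin_grip top [(array([298.3, 284.6]), 0.43)]
    [ 0.354 -0.309  0.125] 0.002671513793634216
pin_rest side [(array([353.9, 245.1]), 0.88), (array([353.1, 241.8]), 0.31)]
pin_rest top [(array([295.2, 286.6]), 0.58), (array([264.6, 197.3]), 0.4)]
    [ 0.3505 -0.3098  0.0013] 0.0022811636076932548
pin_tip side [(array([354.1, 242.7]), 0.8)]
pin_tip top []
eye side [(array([289.1, 191.9]), 0.69)]
eye top [(array([290.6, 203.2]), 0.76)]
    [ 0.5172 -0.2995  0.1008] 0.0016779728670817135
socket side [(array([284.9, 220.3]), 0.83)]
socket top [(array([288.1, 207.7]), 0.56)]
    [ 0.5249 -0.2974  0.0101] 0.0016810314769065272
clamp_board side [(array([261.1, 252.3]), 0.56), (array([354.4, 243.7]), 0.51)]
clamp_board top [(array([236.1, 210. ]), 0.96)]
    [ 0.5224 -0.1824  0.0048] 0.0014021779997216652
squeeze_point side [(array([231. , 253.7]), 0.96), (array([289. , 193.4]), 0.68)]
squeeze_point top [(array([180.6, 207.2]), 0.96)]
    [ 0.5154 -0.0745  0.1056] 0.006212652340838848
tin_mid side [(array([271.7, 220.5]), 0.91)]
tin_mid top [(array([263.3, 202.1]), 0.9), (array([286.7, 208.5]), 0.31)]
    [ 0.5304 -0.2433  0.0504] 0.0001801309645385154
trigger side [(array([225.1, 289.9]), 0.72), (array([350.3, 247.2]), 0.7)]
trigger top [(array([174.2, 209.4]), 0.61)]
    [ 0.5233 -0.0481  0.0202] 0.0012691414822409391
pad side [(array([260. , 250.7]), 0.89)]
pad top [(array([231.8, 205.4]), 0.46)]
    [ 0.5263 -0.1756  0.0159] 0.008526662840241651
1.1
```

Run:
```python
import cv2
a=cv2.imread("pics/side0.png"); b=cv2.imread("pics/top0.png")
cv2.imwrite("pics/s1.png",cv2.resize(a[170:320,190:390],None,fx=4,fy=4,interpolation=cv2.INTER_CUBIC))
cv2.imwrite("pics/t1.png",cv2.resize(b[170:310,130:330],None,fx=4,fy=4,interpolation=cv2.INTER_CUBIC))
```

```text
(no output)
```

View pics/s1.png

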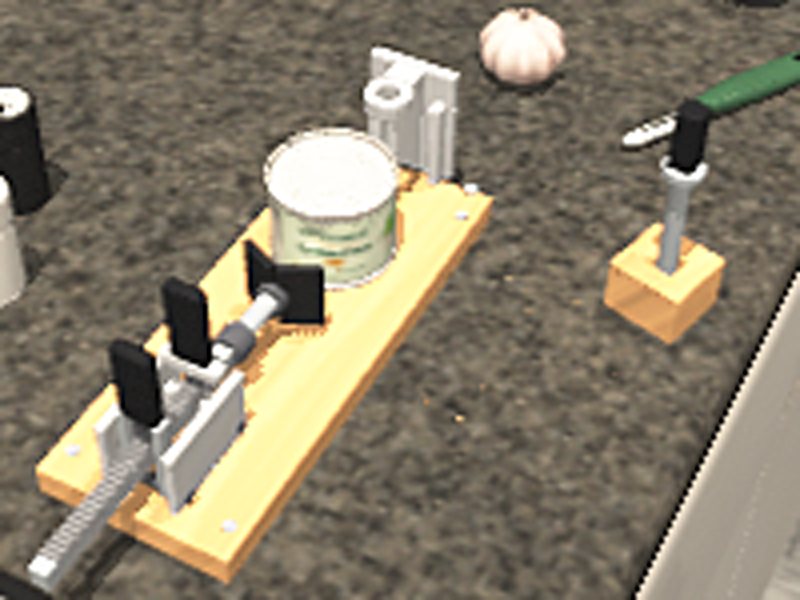

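View pics/t1.png

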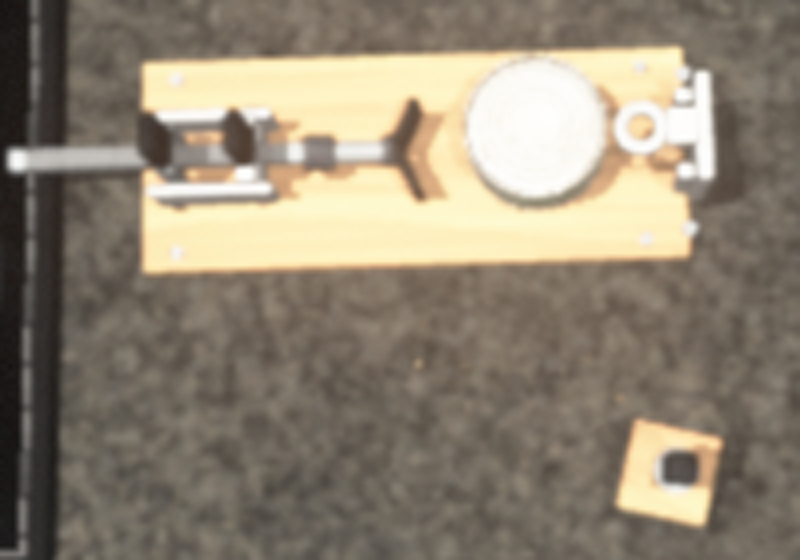

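Run:
```python
from h import *
from scipy.optimize import least_squares
np.set_printoptions(precision=4,suppress=True)
S=lambda c:(np.array(c)+.5)/4-.5+[190,170]; T=lambda c:(np.array(c)+.5)/4-.5+[130,170]
obs=[("top",T((143,62)),(-148,57.5,18)),("top",T((683,47)),(148,57.5,18)),("top",T((690,257)),(148,-57.5,0)),("top",T((143,272)),(-148,-57.5,0)),
("side",S((38,470)),(-148,57.5,18)),("side",S((228,582)),(-148,-57.5,0)),("side",S((492,200)),(148,-57.5,18)),
("top",T((640,128)),(121,0,98)),("side",S((388,92)),(121,0,98))]
def W(q,b): b=np.array(b)/1e3; c,s=np.cos(q[2]),np.sin(q[2]); return np.array([q[0]+c*b[0]-s*b[1],q[1]+s*b[0]+c*b[1],b[2]])
f=lambda q:np.concatenate([proj(n,W(q,b))-p for n,p,b in obs])
r=least_squares(f,[.52,-.18,-np.pi/2],loss="soft_l1")
q=r.x; print(q,np.degrees(q[2])); print(f(q).reshape(-1,2))
print("eye",W(q,(121,0,98)),"sq",W(q,(-106.5,0,98)), "sq2 (handle-17?)",tri(S((388,92)),T((640,128))))
# also with per-camera pixel offsets
g=lambda q:np.concatenate([proj(n,W(q,b))-p+(q[3:5] if n=="top" else q[5:7]) for n,p,b in obs]+[q[3:7]*0.3])
r=least_squares(g,[*q,0,0,0,0],loss="soft_l1"); print(r.x,W(r.x,(121,0,98)));print(g(r.x)[:-4].reshape(-1,2))
# pin
for n,p in (("top",T((682,467))),("side",S((692,120)))): print(n,onz(n,p,.146), onz(n,p,.126))
# yaw of rest
c=[onz("top",T(k),.034)[:2] for k in ((637,420),(722,437))]; d=c[1]-c[0]; print(np.degrees(np.arctan2(d[1],d[0])),np.linalg.norm(d))
c=[onz("side",S(k),.034)[:2] for k in ((655,225),(723,272),(669,310),(605,285))]; print(c,np.mean(c,0)); d=c[1]-c[0];print(np.degrees(np.arctan2(d[1],d[0])),np.linalg.norm(d))
```

```text
[ 0.5213 -0.1773 -1.5599] -89.3743069507845
[[ 0.306   0.2349]
 [-0.5052  0.4504]
 [-0.8048  0.6139]
 [ 1.6458  0.5644]
 [-0.8047 -0.3404]
 [-0.2126  0.3879]
 [-0.2776 -0.424 ]
 [ 0.4231 -0.356 ]
 [-0.1692 -0.2535]]
eye [ 0.5226 -0.2983  0.098 ] sq [ 0.5201 -0.0708  0.098 ] sq2 (handle-17?) (array([ 0.5217, -0.2974,  0.0982]), np.float64(0.00015861747057740417))
[ 0.521  -0.1786 -1.5607 -0.7606 -0.4307 -0.0688  0.5099] [ 0.5222 -0.2996  0.098 ]
[[ 0.1724 -0.1371]
 [-0.6355  0.1829]
 [-0.9762  0.3499]
 [ 1.471   0.1941]
 [-0.3815 -0.2771]
 [ 0.1506  0.436 ]
 [ 0.033  -0.1722]
 [ 0.32   -0.6193]
 [ 0.1838 -0.0083]]
top [ 0.3488 -0.3115  0.146 ] [ 0.3492 -0.3127  0.126 ]
side [ 0.3452 -0.3013  0.146 ] [ 0.3515 -0.3257  0.126 ]
-102.24506962363422 0.04582166551188373
[array([ 0.3651, -0.336 ]), array([ 0.3176, -0.3187]), array([ 0.3333, -0.2762]), array([ 0.3713, -0.2767])] [ 0.3468 -0.3019]
160.03555786105113 0.050585242126273
```

Run:
```python
from h import *
a=cv2.imread("pics/side0.png"); b=cv2.imread("pics/top0.png")
A=cv2.resize(a[190:260,330:385],None,fx=7,fy=7,interpolation=cv2.INTER_CUBIC)
B=cv2.resize(b[265:310,275:320],None,fx=8,fy=8,interpolation=cv2.INTER_CUBIC)
B=cv2.copyMakeBorder(B,0,A.shape[0]-B.shape[0],0,0,cv2.BORDER_CONSTANT)
cv2.imwrite("pics/pin1.png",np.hstack([A,B]))
for n in ("side","top"):
  bot.read_camera(n)
  for t in ("pin","pin_rest"):
    for l in bot.silhouettes(n,t)[:1]:
      print(n,t,l["p"],l["bbox"],cv2.minAreaRect(np.argwhere(l["region"])[:,::-1].astype(np.float32)))
```

```text
side pin 0.77 [354.5, 194.7, 365.3, 240.2] ((358.82354736328125, 216.20590209960938), (9.943960189819336, 43.656410217285156), 14.03624439239502)
side pin_rest 0.59 [338.8, 230.1, 370.2, 253.2] ((355.30767822265625, 240.0384521484375), (24.961509704589844, 24.12946128845215), 33.690067291259766)
top pin 0.51 [291.6, 279.7, 305.6, 292.5] ((298.5, 286.5), (11.0, 11.0), 90.0)
top pin_rest 0.81 [285.5, 275.2, 307.1, 300.4] ((296.1176452636719, 287.4705505371094), (22.126909255981445, 21.90997886657715), 12.528807640075684)
```

View pics/pin1.png

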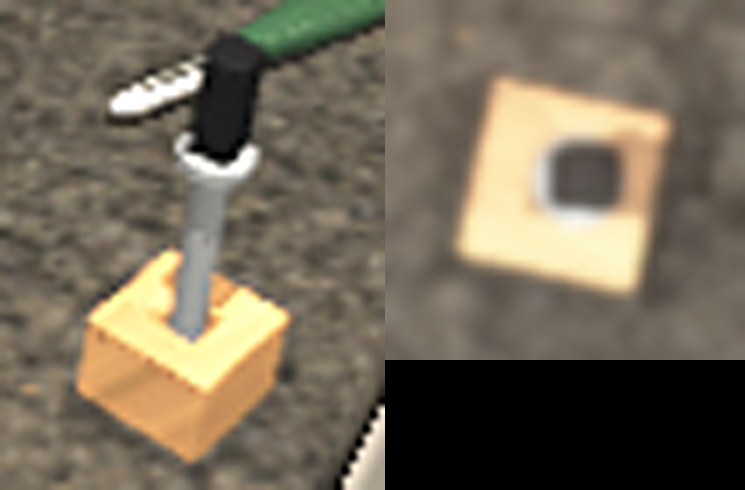

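Run:
```python
from h import *
np.set_printoptions(precision=4,suppress=True)
im={n:bot.read_camera(n) for n in("side","top")}
cc={}
for n,(x0,y0,x1,y1) in {"side":(345,190,372,216),"top":(285,272,312,298)}.items():
    g=im[n][y0:y1,x0:x1].max(2); m=(g<75).astype(np.uint8)
    k,l,st,c=cv2.connectedComponentsWithStats(m); i=1+st[1:,4].argmax(); cc[n]=c[i]+[x0,y0]; print(n,cc[n],st[i])
print(tri(cc["side"],cc["top"]))
for X in [(.350,-.310),(.352,-.311),(.354,-.309)]:
    print(X,[proj(n,(*X,.126)) for n in im],[proj(n,(*X,.146)) for n in im])
s=bot.sense();print(R.from_quat(s["tcp_rot"]).as_matrix())
```

```text
side [361.9748 203.2767] [  6   5  21  18 159]Traceback (most recent call last):
  File "<stdin>", line 7, in <module>
ValueError: attempt to get argmax of an empty sequence
```

Run:
```python
from h import *
np.set_printoptions(precision=4,suppress=True)
print(tri((362.5,204.2),(300,286.7)), tri((363.3,197.1),(300,286.5)))
S=lambda x,y:(x/7+330-.5+.07,y/7+190-.43)
T=lambda x,y:((x-385)/8+275-.44,y/8+265-.44)
# rest top corners side & top
sc=[S(168,250),S(290,318),S(208,392),S(87,318)]
tc=[T(497,78),T(670,122),T(637,297),T(457,255)]
print([onz("side",p,.034)[:2] for p in sc],np.mean([onz("side",p,.034)[:2] for p in sc],0))
print([onz("top",p,.034)[:2] for p in tc],np.mean([onz("top",p,.034)[:2] for p in tc],0))
s=bot.sense();print(R.from_quat(s["tcp_rot"]).as_matrix(),s["time_s"])
```

```text
(array([ 0.3477, -0.3128,  0.1245]), np.float64(0.0018537883764511117)) (array([ 0.348 , -0.3115,  0.1445]), np.float64(0.0012186176280063687))
[array([ 0.3655, -0.3381]), array([ 0.3192, -0.3274]), array([ 0.3304, -0.2832]), array([ 0.3764, -0.2951])] [ 0.3479 -0.311 ]
[array([ 0.377 , -0.2944]), array([ 0.3646, -0.3399]), array([ 0.3192, -0.3299]), array([ 0.3309, -0.2828])] [ 0.3479 -0.3118]
[[-0.9515  0.3076  0.    ]
 [ 0.3076  0.9515  0.0001]
 [-0.      0.0001 -1.    ]] 1.5
```

carry_out:
  moves:
    - [8.5,0,0,0,-6]
    - [8.5,-2.83,-2.54,-0.17,0]
    - [8.5,-2.83,-2.54,-0.17,0]
    - [8.5,-2.83,-2.54,-0.17,0]
    - [8.5,-2.83,-2.54,-0.17,0]
    - [8.5,-2.83,-2.54,-0.17,0]
    - [8.5,-2.83,-2.54,-0.17,0]
    - [8.5,-2.83,-2.54,-0.17,0]
    - [8.5,-2.83,-2.54,-0.17,0]
    - [8.5,-2.83,-2.54,-0.17,0]
    - [8.5,-2.83,-2.54,-0.17,0]
    - [8.5,-2.83,-2.54,-0.17,0]
    - [8.5,-2.83,-2.54,-0.17,0]

```text
time_s: 2.58
eef_pos: [0.4702, 0.2485, 0.2522]
tcp_rot: [0.104, 0.995, 0.0, 0.0]
wrist_force: [0.3, 0.1, -0.4]
opening: 0.998
```

carry_out:
  moves:
    - [8.5,-1.14,-3.59,0,0]
    - [8.5,-1.14,-3.59,0,0]
    - [8.5,-1.14,-3.59,0,0]
    - [8.5,-1.14,-3.59,0,0]
    - [8.5,-1.14,-3.59,0,0]
    - [8.5,-1.14,-3.59,0,0]
    - [8.5,-1.14,-3.59,0,0]
    - [8.5,-1.14,-3.59,0,0]
    - [8.5,0,0,0,0]

```text
time_s: 3.33
eef_pos: [0.499, -0.0591, 0.2525]
tcp_rot: [0.11, 0.994, -0.002, 0.001]
wrist_force: [-0.2, -1.3, 0.6]
opening: 0.992
```

carry_out:
  moves:
    - [8.5,1.2,-3.48,0,0]
    - [8.5,1.2,-3.48,0,0]
    - [8.5,1.2,-3.48,0,0]
    - [8.5,1.2,-3.48,0,0]
    - [8.5,1.2,-3.48,0,0]
    - [8.5,1.2,-3.48,0,0]
    - [8.5,1.2,-3.48,0,0]
    - [8.5,1.2,-3.48,0,0]
    - [8.5,0,0,0,0]
    - [8.5,0,0,0,0]

```text
time_s: 4.17
eef_pos: [0.3466, -0.3039, 0.252]
tcp_rot: [0.107, 0.994, 0.0, 0.0]
wrist_force: [0.6, 0.3, -0.3]
opening: 0.996
```

```bash
cat > look.py <<'E'
from h import *
import sys
def look(tag,s=None,t=None,z=4):
    for n,r in (("side",s),("top",t)):
        if r is None: continue
        im=bot.read_camera(n)[r[1]:r[3],r[0]:r[2],::-1]
        cv2.imwrite(f"pics/{tag}_{n}.png",cv2.resize(im,None,fx=z,fy=z,interpolation=cv2.INTER_CUBIC))
    s=bot.sense(); print(s["time_s"],s["eef_pos"],s["tcp_rot"],s["wrist_force"],s["opening"])
def rel(x,y,z):
    s=bot.sense(); M=R.from_quat(s["tcp_rot"]).as_matrix(); print("tool shift cm",np.round(100*M.T@(np.array([x,y,z])-s["eef_pos"]),2),"tool y yaw",np.degrees(np.arctan2(M[1,1],M[0,1])))
E
python3 -c "
from look import *
look('a',(290,150,440,270),(220,230,370,340))
rel(.348,-.312,.111)"
```

```text
4.2667 [ 0.34852106 -0.30140451  0.25166677] [1.03375225e-01 9.94642333e-01 3.83837527e-04 2.12247581e-04] [ 0.30408822 -0.08444689 -0.07930943] 0.9940941689733478
tool shift cm [-0.16 -1.06 14.07] tool y yaw 78.1328780691591
```

View pics/a_side.png

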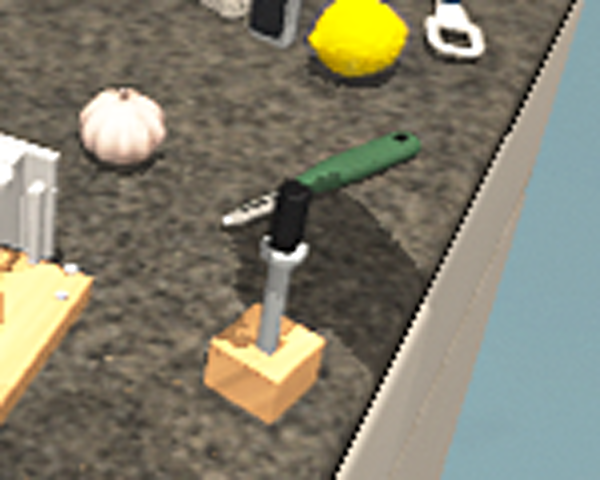

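carry_out:
  moves:
    - [8.5,-0.16,-1.06,1.0,0]
    - [8.5,0,0,2.0,0]
    - [8.5,0,0,2.0,0]
    - [8.5,0,0,1,0]
    - [8.5,0,0,0,0]
    - [8.5,0,0,0,0]

```text
time_s: 4.77
eef_pos: [0.3478, -0.3121, 0.1916]
tcp_rot: [0.103, 0.995, 0.0, -0.0]
wrist_force: [0.1, -0.8, 0.7]
opening: 0.991
```

```bash
python3 -c "
from look import *
look('b',(290,150,440,270),(220,230,370,340))
rel(.348,-.312,.111)"
```

```text
4.8667 [ 0.34825147 -0.3130594   0.19260912] [ 1.03264748e-01  9.94653507e-01 -2.48709431e-04  8.54424321e-04] [0.39549872 0.48704001 1.27866324] 0.9959166060469317
tool shift cm [0.06 0.1  8.16] tool y yaw 78.14557834603814
```

View pics/b_side.png

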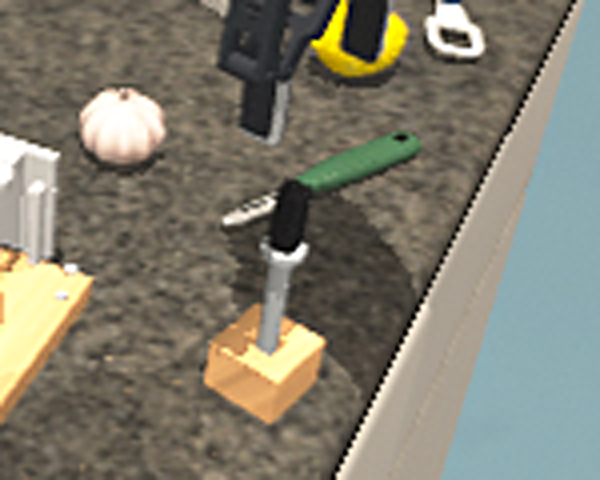

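View pics/b_top.png

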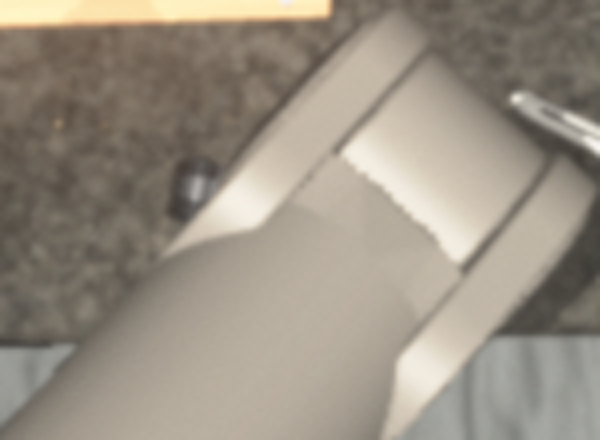

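The fingers straddle the pin: one is left of the grip at crop (265,100), the other right at (365,20). I'll go down, then close.

carry_out:
  moves:
    - [8.5,0.03,0.05,2.0,0]
    - [8.5,0,0,2.0,0]
    - [8.5,0,0,2.0,0]
    - [8.5,0,0,1.5,0]
    - [8.5,0,0,0.6,0]
    - [8.5,0,0,0,0]

```text
time_s: 5.37
eef_pos: [0.347, -0.3121, 0.1103]
tcp_rot: [0.104, 0.995, 0.0, -0.001]
wrist_force: [-0.7, -0.3, 0.9]
opening: 0.994
```

carry_out:
  moves:
    - [0,0,0,0,0]
    - [0,0,0,0,0]
    - [0,0,0,0,0]
    - [0,0,0,0,0]
    - [0,0,0,0,0]
    - [0,0,0,0,0]
    - [0,0,0,0,0]
    - [0,0,0,0,0]
  grip_force: 50

```text
time_s: 6.03
eef_pos: [0.3473, -0.3124, 0.1111]
tcp_rot: [0.104, 0.995, 0.0, 0.0]
wrist_force: [-0.5, 1.0, 4.9]
opening: 0.176
```

```bash
python3 -c "
from look import *
look('c',(290,150,440,270),None)
rel(.348,-.312,.111)"
```

```text
6.0833 [ 0.34735159 -0.31239665  0.11106105] [1.03797023e-01 9.94598430e-01 2.35022153e-04 2.93920970e-04] [-0.14936216  1.05228823  5.38398503] 0.18071813523159524
tool shift cm [-0.06  0.05  0.01] tool y yaw 78.08428258919342
```

View pics/c_side.png

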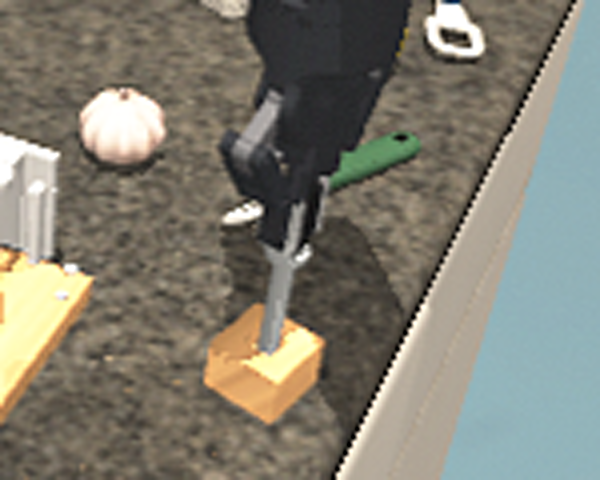

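Opening is about 15 mm, so the grip is held. Now I'll lift straight out.

carry_out:
  moves:
    - [0,0,0,-1.0,0]
    - [0,0,0,-1.5,0]
    - [0,0,0,-2.0,0]
    - [0,0,0,-2.0,0]
    - [0,0,0,-2.0,0]
    - [0,0,0,-2.0,0]
    - [0,0,0,-1.5,0]
    - [0,0,0,0,0]
    - [0,0,0,0,0]

```text
time_s: 6.83
eef_pos: [0.3471, -0.3126, 0.2309]
tcp_rot: [0.104, 0.995, -0.0, 0.001]
wrist_force: [-0.8, 0.4, -1.5]
opening: 0.178
```

```bash
python3 -c "
from look import *
look('d',(290,150,440,270),None)
rel(.522,-.298,.232)"
```

```text
6.8833 [ 0.34656271 -0.31205751  0.23003349] [ 1.03790007e-01  9.94599133e-01  3.00142413e-04 -3.31043093e-04] [-0.26027513  0.90009553 -1.71929855] 0.181715702637897
tool shift cm [-16.88   5.    -0.21] tool y yaw 78.0850715241523
```

View pics/d_side.png

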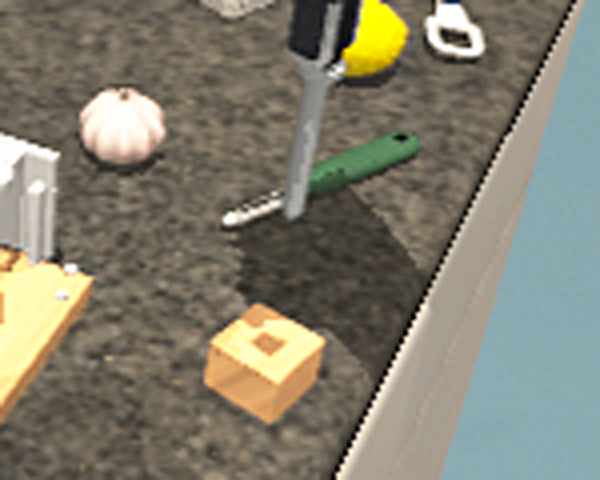

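carry_out:
  moves:
    - [0,-2.8,0.83,0,0]
    - [0,-2.8,0.83,0,0]
    - [0,-2.8,0.83,0,0]
    - [0,-2.8,0.83,0,0]
    - [0,-2.8,0.83,0,0]
    - [0,-2.8,0.83,0,0]
    - [0,0,0,0,0]
    - [0,0,0,0,0]
    - [0,0,0,0,0]

```text
time_s: 7.63
eef_pos: [0.5201, -0.2985, 0.2289]
tcp_rot: [0.104, 0.995, 0.0, -0.002]
wrist_force: [-0.6, 0.3, -0.7]
opening: 0.177
```

```bash
python3 -c "
from look import *
look('e',(240,130,340,230),(210,150,330,250),6)
rel(.522,-.298,.232)
for n in ('side',):
  print([ (l['xy'],l['p']) for t in('pin_tip','eye') for l in bot.place_of(n,t)])"
```

```text
7.7333 [ 0.51988747 -0.29898581  0.22992581] [ 1.04886732e-01  9.94483732e-01  1.88392781e-04 -9.18809451e-04] [-0.50046999 -1.17826752 -1.80399769] 0.17743832254763525
tool shift cm [-0.19  0.14 -0.21] tool y yaw 77.95870340885865
[([286.7, 184.4], 0.7), ([261.4, 255.0], 0.22), ([287.6, 191.8], 0.8)]
```

View pics/e_side.png

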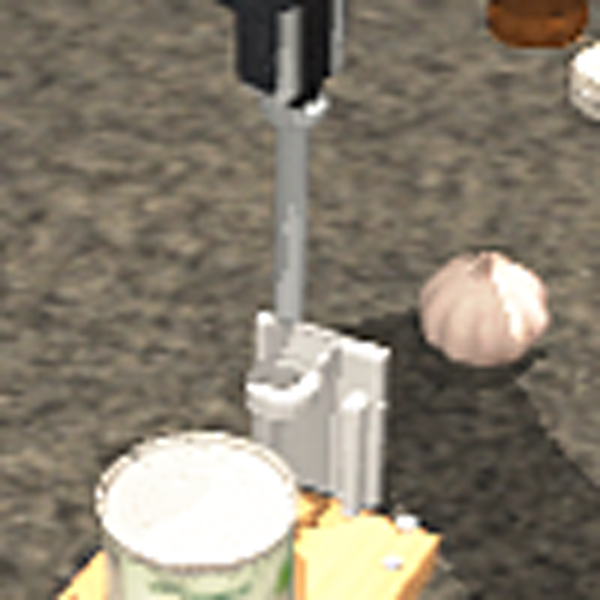

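View pics/e_top.png

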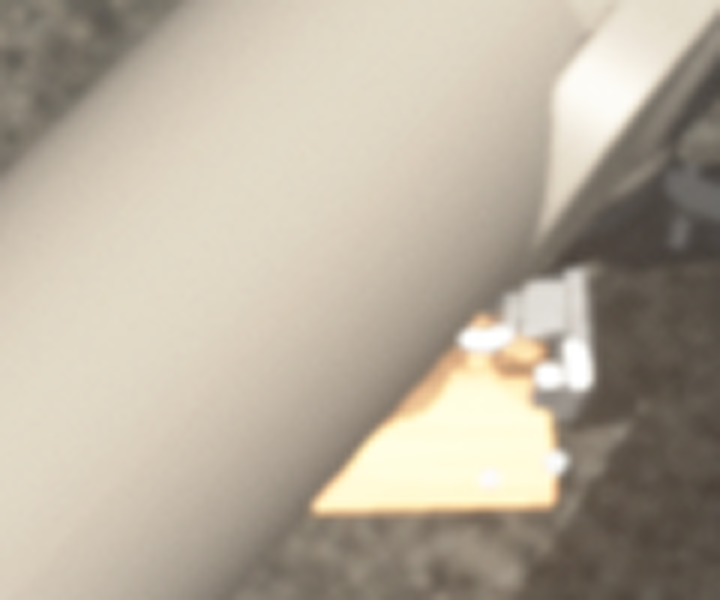

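Run:
```python
from h import *
np.set_printoptions(precision=4,suppress=True)
C=lambda x,y:np.array(((x+.5)/6+240-.5,(y+.5)/6+130-.5))
print("tip",onz("side",C(288,325),.125),"eye",onz("side",C(284,378),.098))
for z in (.098,.125,.218): print(z,(proj("side",(.5199,-.299,z))-[240,130]+.5)*6-.5, (proj("side",(.522,-.298,z))-[240,130]+.5)*6-.5)
```

```text
tip [ 0.5191 -0.2971  0.125 ] eye [ 0.5213 -0.2981  0.098 ]
0.098 [288.2018 377.8728] [282.1594 377.611 ]
0.125 [288.7337 321.6768] [282.5698 321.4183]
0.218 [290.7418 109.5284] [284.119  109.2851]
```

carry_out:
  moves:
    - [0,-0.18,0.12,1.0,0]
    - [0,0,0,1.0,0]
    - [0,0,0,0.1,0]
    - [0,0,0,0,0]
    - [0,0,0,0,0]
    - [0,0,0,0,0]

```text
time_s: 8.33
eef_pos: [0.5238, -0.2978, 0.2099]
tcp_rot: [0.104, 0.995, -0.0, 0.0]
wrist_force: [-0.0, -0.9, -0.9]
opening: 0.18
```

```bash
python3 -c "
from look import *
look('f',(250,140,330,220),None,9)
rel(.522,-.298,.204)"
```

```text
8.3833 [ 0.52386709 -0.2977985   0.20996772] [ 1.03861053e-01  9.94591770e-01 -7.35191113e-05  2.94477079e-04] [ 0.5891954  -0.58411389 -0.50738252] 0.1761250528453076
tool shift cm [ 0.18 -0.06  0.6 ] tool y yaw 78.07689609224268
```

View pics/f_side.png

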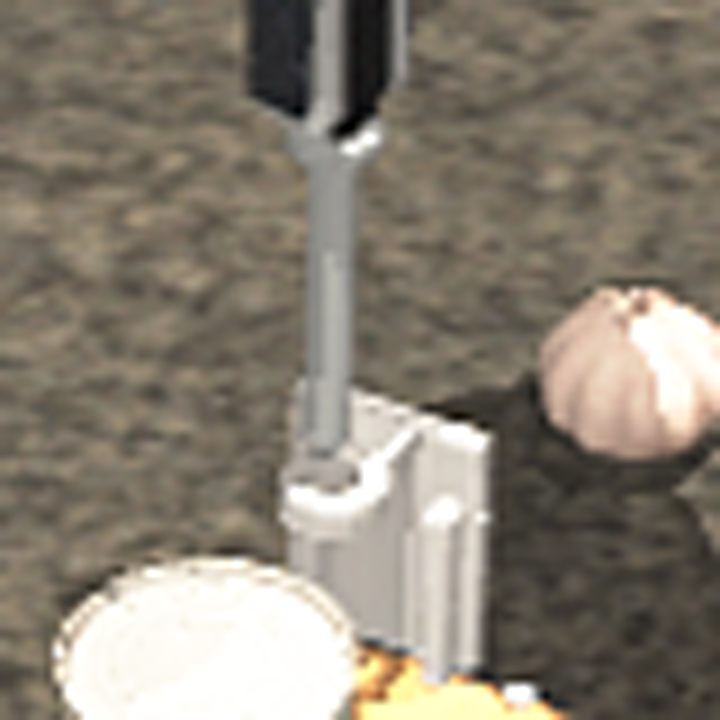

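Run:
```python
from h import *
np.set_printoptions(precision=4,suppress=True)
C=lambda x,y:np.array(((x+.5)/9+250-.5,(y+.5)/9+140-.5))
print("tip",onz("side",C(324,458),.105),"eye",onz("side",C(330,476),.098))
for z in (.098,.105,): print(z,(proj("side",(.522,-.298,z))-[250,140]+.5)*9-.5)
```

```text
tip [ 0.5236 -0.2958  0.105 ] eye [ 0.5229 -0.2978  0.098 ]
0.098 [333.4891 476.6664]
0.105 [333.6464 455.1344]
```

carry_out:
  moves:
    - [0,0.13,0,0,0]
    - [0,0,0,0,0]
    - [0,0,0,0.4,0]
    - [0,0,0,0.4,0]
    - [0,0,0,0.4,0]
    - [0,0,0,0,0]

```text
time_s: 8.88
eef_pos: [0.5218, -0.2968, 0.1964]
tcp_rot: [0.104, 0.995, 0.0, -0.001]
wrist_force: [-0.2, 0.0, -0.4]
opening: 0.18
```

```bash
python3 -c "
from look import *
look('g',(250,140,330,220),None,9)
rel(.522,-.298,.111)"
```

```text
8.9333 [ 0.52203717 -0.29696344  0.19684172] [ 1.03792294e-01  9.94598697e-01  2.78951885e-04 -7.16084387e-04] [-0.23410534 -0.38078105 -1.80906548] 0.18073492636771216
tool shift cm [-0.03 -0.11  8.58] tool y yaw 78.0847993332641
```

View pics/g_side.png

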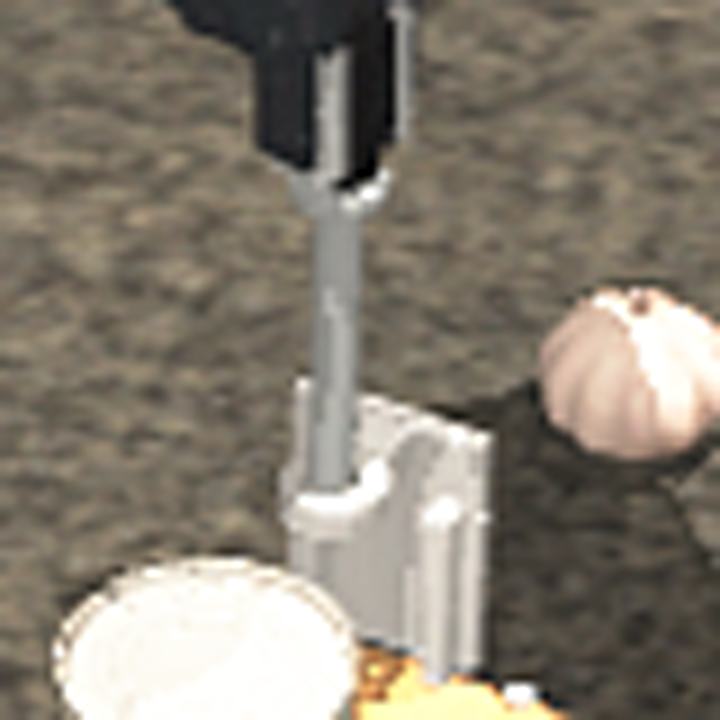

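The tip is inside the eye at crop (333,480), hidden by the ring's front rim, and there is no contact force. I'll keep lowering.

carry_out:
  moves:
    - [0,0,-0.05,0.7,0]
    - [0,0,0,0.8,0]
    - [0,0,0,0.8,0]
    - [0,0,0,0.8,0]
    - [0,0,0,0,0]

```text
time_s: 9.35
eef_pos: [0.5215, -0.2972, 0.1644]
tcp_rot: [0.104, 0.995, 0.0, -0.001]
wrist_force: [1.0, -0.3, -0.4]
opening: 0.178
```

carry_out:
  moves:
    - [0,0,0,0.8,0]
    - [0,0,0,0.8,0]
    - [0,0,0,0.8,0]
    - [0,0,0,0.8,0]
    - [0,0,0,0,0]

```text
time_s: 9.77
eef_pos: [0.5217, -0.2974, 0.1327]
tcp_rot: [0.104, 0.995, 0.0, -0.001]
wrist_force: [-0.5, -0.3, -0.6]
opening: 0.178
```

carry_out:
  moves:
    - [0,0,0,0.4,0]
    - [0,0,0,0.4,0]
    - [0,0,0,0.4,0]
    - [0,0,0,0,0]

```text
time_s: 10.1
eef_pos: [0.5219, -0.2974, 0.1219]
tcp_rot: [0.104, 0.995, 0.0, -0.001]
wrist_force: [-0.2, 0.5, -1.4]
opening: 0.18
```

carry_out:
  moves:
    - [0,0,0,0.3,0]
    - [0,0,0,0.3,0]
    - [0,0,0,0.2,0]
    - [0,0,0,0,0]

```text
time_s: 10.43
eef_pos: [0.522, -0.2976, 0.1141]
tcp_rot: [0.104, 0.995, 0.0, -0.0]
wrist_force: [-0.1, -1.0, -1.2]
opening: 0.176
```

```bash
python3 -c "
from look import *
look('i',(250,140,330,220),None,9)"
```

```text
10.4833 [ 0.5221842  -0.29764361  0.11440025] [ 1.03778521e-01  9.94600392e-01  1.56414866e-04 -2.34622399e-04] [-0.34432081  0.0027955  -1.51399165] 0.17879359024806177
```

View pics/i_side.png

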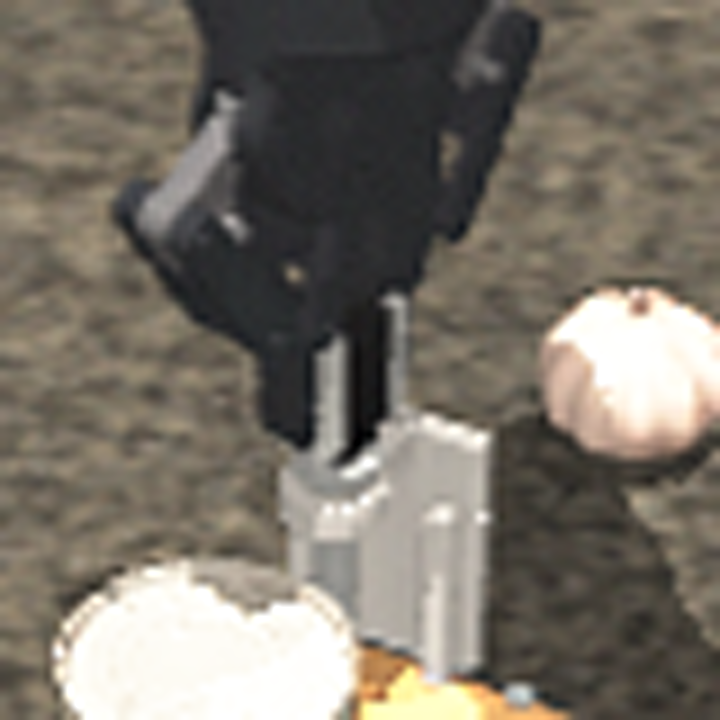

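carry_out:
  moves:
    - [0,0,0,0.2,0]
    - [0,0,0,0.1,0]
    - [0,0,0,0.05,0]
    - [0,0,0,0,0]

```text
time_s: 10.82
eef_pos: [0.5223, -0.2977, 0.111]
tcp_rot: [0.104, 0.995, 0.0, -0.0]
wrist_force: [-0.1, -0.7, -1.5]
opening: 0.179
```

carry_out:
  moves:
    - [0,0,0,0.1,0]
    - [0,0,0,0,0]
    - [0,0,0,0,0]

```text
time_s: 11.07
eef_pos: [0.5225, -0.2979, 0.1103]
tcp_rot: [0.104, 0.995, -0.0, 0.0]
wrist_force: [0.6, 0.5, -0.3]
opening: 0.177
```

carry_out:
  moves:
    - [0,0,0,0.1,0]
    - [0,0,0,0,0]
    - [0,0,0,0,0]

```text
time_s: 11.32
eef_pos: [0.5227, -0.2981, 0.1101]
tcp_rot: [0.104, 0.995, 0.0, 0.0]
wrist_force: [-1.3, 0.4, 6.0]
opening: 0.177
```

carry_out:
  moves:
    - [2.5,0,0,0,0]
    - [2.6,0,0,0,0]
    - [2.6,0,0,0,0]
    - [2.6,0,0,0,0]
    - [2.6,0,0,0,0]

```text
time_s: 11.73
eef_pos: [0.5222, -0.2977, 0.109]
tcp_rot: [0.104, 0.995, 0.0, -0.0]
wrist_force: [-0.4, 0.5, 0.3]
opening: 0.304
```

```bash
python3 -c "
from look import *
look('j',(250,140,330,220),None,9)"
```

```text
11.7833 [ 0.52227587 -0.29772355  0.10897567] [ 1.03789103e-01  9.94599319e-01  6.40122369e-05 -1.09929140e-04] [-0.02230675  0.21746018 -0.07685698] 0.3032735993761579
```

View pics/j_side.png

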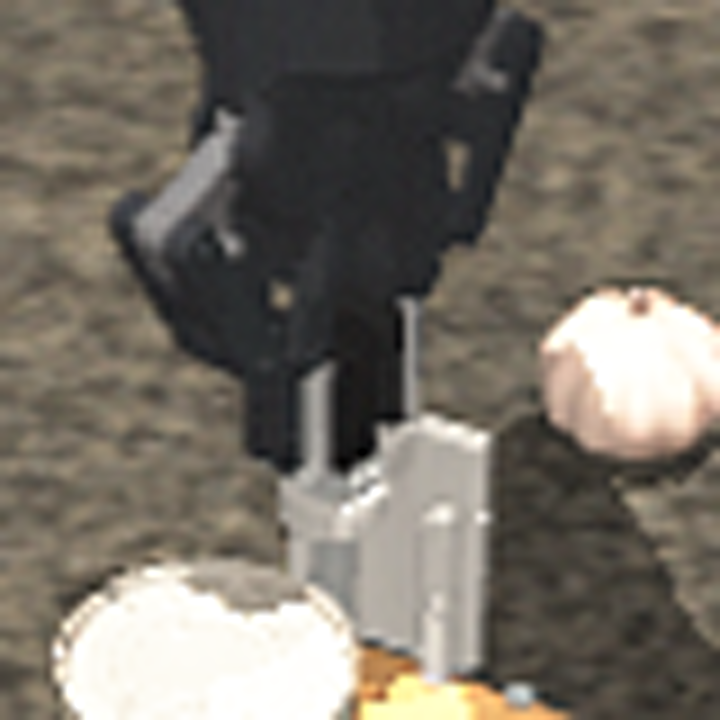

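The contact force rose to 6 N at the expected height, so the pin is home. I'll open a bit more, lift clear and check.

carry_out:
  moves:
    - [5.5,0,0,0,0]
    - [5.5,0,0,0,0]
    - [5.5,0,0,0,0]
    - [5.5,0,0,-1.0,0]
    - [5.5,0,0,-2.5,0]
    - [5.5,0,0,-3,0]
    - [5.5,0,0,-3.5,0]
    - [8.2,0,3.0,0,-6]
    - [8.2,0.3,3.5,0,-6.5]
    - [8.2,0,4,0,0]
    - [8.2,0,4,0,0]
    - [8.2,0,3,0,0]
    - [8.2,0,2,0,0]
    - [8.2,0,0,0,0]
    - [8.2,0,0,0,0]

```text
time_s: 13.03
eef_pos: [0.5281, -0.1022, 0.2099]
tcp_rot: [-0.007, 1.0, 0.0, 0.0]
wrist_force: [-0.1, -0.5, -0.3]
opening: 0.956
```

```bash
python3 -c "
from look import *
look('k',(190,150,350,290),(130,150,330,270),4)
rel(.520,-.080,.079)"
```

```text
13.1333 [ 0.52778076 -0.10486811  0.20979449] [-4.20354944e-03  9.99990994e-01 -4.08139578e-04  4.18923841e-04] [ 0.002525    0.1204127  -0.46723156] 0.9635650027967311
tool shift cm [ 0.77  2.5  13.08] tool y yaw 90.48167318840763
```

View pics/k_side.png

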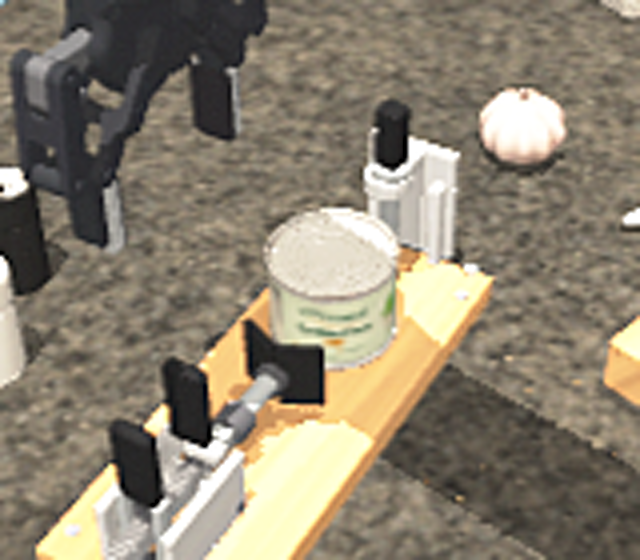

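View pics/k_top.png

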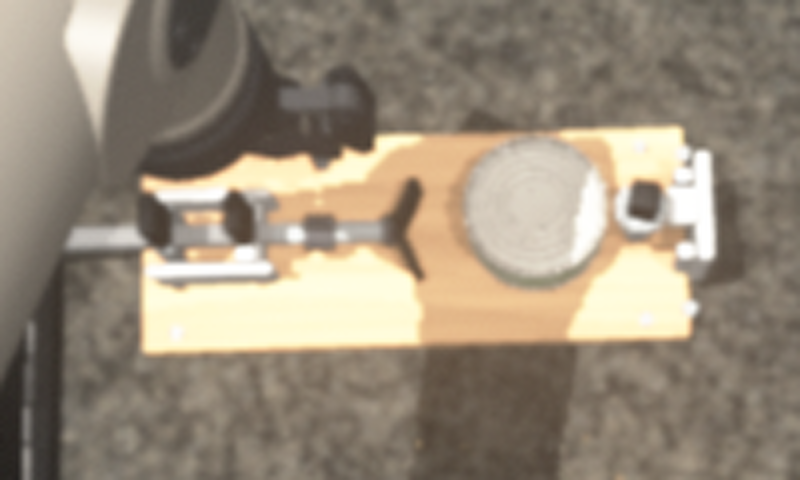

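The pin stands home, with its collar on the ring at side crop (388,170). The tin and jaw are undisturbed. I'll measure the jaw and the handles, then move over them.

Run:
```python
from h import *
np.set_printoptions(precision=4,suppress=True)
T=lambda x,y:((x+.5)/4+130-.5,(y+.5)/4+150-.5)
S=lambda x,y:((x+.5)/4+190-.5,(y+.5)/4+150-.5)
q=[.5213,-.1768,-1.5599]
def B(X): d=X[:2]-np.array(q[:2]); c,s=np.cos(q[2]),np.sin(q[2]); return np.array([c*d[0]+s*d[1],-s*d[0]+c*d[1]])*1e3
print("V top",B(onz("top",T(390,229),.06)),B(onz("top",T(390,229),.04)))
print("trig top,h top",B(onz("top",T(155,208),.12)),B(onz("top",T(238,206),.12)))
print("side trig/handle top",B(onz("side",S(130,432),.12)),B(onz("side",S(181,370),.12)))
for l in bot.place_of("top","squeeze_point")[:1]+bot.place_of("side","squeeze_point")[:1]: print(l)
print("tin",B(np.array([.5304,-.2433])))
```

```text
V top [-9.9822 -1.6038] [-11.4026   1.8568]
trig top,h top [-122.9911    1.8722] [-81.535    1.7627]
side trig/handle top [-129.3839   -1.5881] [-85.2402   0.2774]
{'xy': [183.7, 203.3], 'p': 0.6}
{'xy': [231.2, 254.3], 'p': 0.78}
tin [66.5952  8.3749]
```

carry_out:
  moves:
    - [8.2,0.4,1.2,2,0]
    - [8.2,0.37,1.3,2,0]
    - [8.2,0,0,0,0]
    - [8.2,0,0,0,0]
    - [8.2,0,0,0,0]

```text
time_s: 13.65
eef_pos: [0.5206, -0.0801, 0.1702]
tcp_rot: [-0.004, 1.0, -0.001, 0.001]
wrist_force: [0.2, -0.5, -0.1]
opening: 0.962
```

```bash
python3 -c "
from look import *
look('l',(160,170,320,310),None,5)
rel(.520,-.080,.079)"
```

```text
13.7 [ 0.52094913 -0.08017292  0.17049775] [-4.09746652e-03  9.99990729e-01 -4.41120989e-04  1.24833673e-03] [ 0.5214281  -0.79194167  0.20744522] 0.9626647265206376
tool shift cm [0.12 0.03 9.15] tool y yaw 90.46947306136892
```

View pics/l_side.png

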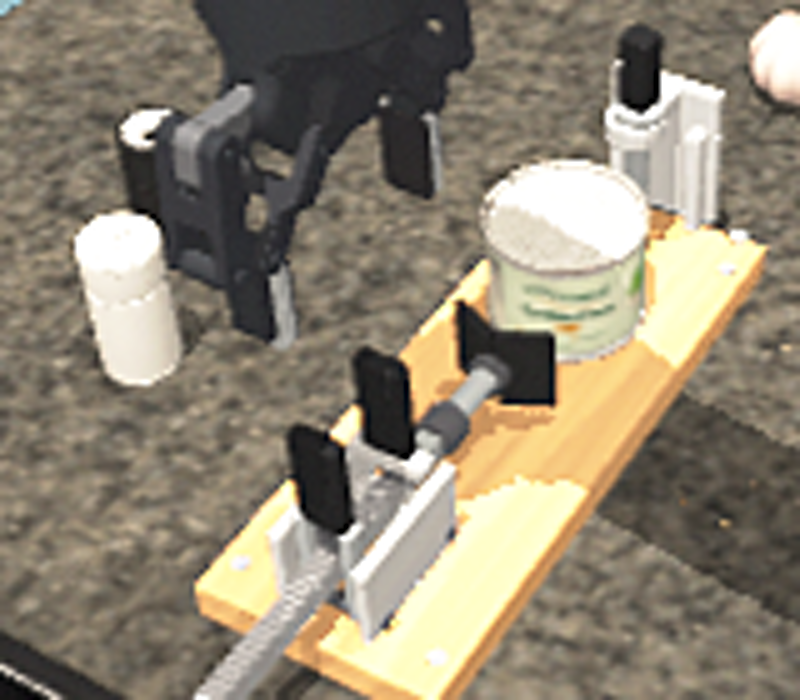

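carry_out:
  moves:
    - [8.4,0.1,0.02,2,0]
    - [8.4,0,0,2,0]
    - [8.4,0,0,2,0]
    - [8.4,0,0,1,0]
    - [8.4,0,0,0,0]
    - [8.4,0,0,0,0]

```text
time_s: 14.2
eef_pos: [0.5195, -0.079, 0.0998]
tcp_rot: [-0.005, 1.0, -0.0, 0.0]
wrist_force: [-0.1, -0.0, 0.1]
opening: 0.983
```

```bash
python3 -c "
from look import *
look('m',(160,170,320,310),None,5)
rel(.520,-.080,.079)"
```

```text
14.25 [ 0.51998446 -0.07892814  0.10037695] [-4.73251245e-03  9.99988203e-01 -1.54270561e-04  1.08350581e-03] [ 0.17855821 -1.39962668 -0.10207982] 0.9823782001560969
tool shift cm [ 0.   -0.11  2.14] tool y yaw 90.54228855167946
```

View pics/m_side.png

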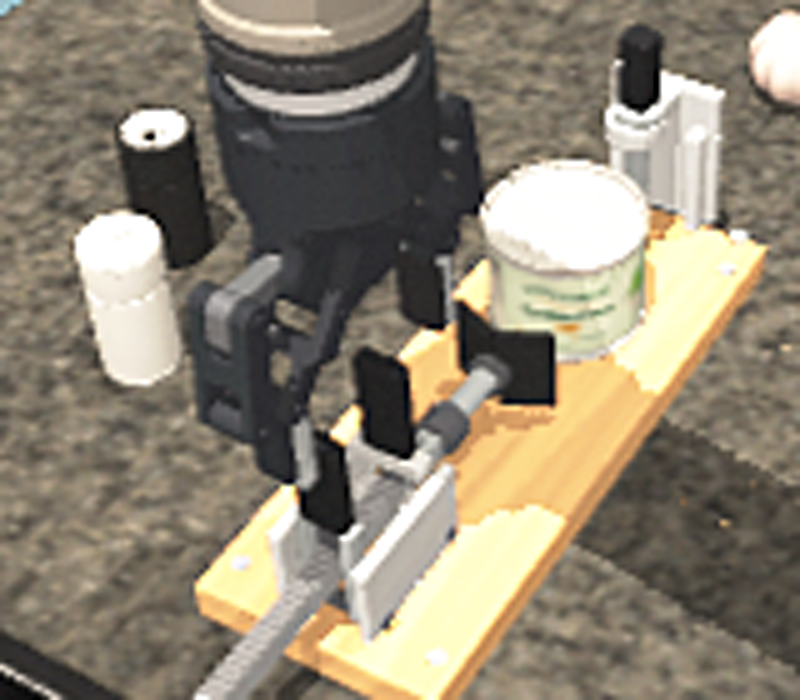

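Run:
```python
from h import *
np.set_printoptions(precision=1,suppress=True)
pr=lambda X:(proj("side",X)-[160,170]+.5)*5-.5
for dx in(-.011,.011):
  for z in (.113,.135): print("finger",dx,z,pr((.52+dx,-.079+.0415,z)),pr((.52+dx,-.079-.0415,z)))
for dx in(-.012,.012): print("trig",pr((.52+dx,-.08+.036,.12)),"handle",pr((.52+dx,-.08-.017,.12)))
```

```text
finger -0.011 0.113 [319.  480.3] [444.6 339.5]
finger -0.011 0.135 [312.8 439.6] [441.2 299. ]
finger 0.011 0.113 [270.6 457.8] [398.2 320.1]
finger 0.011 0.135 [263.5 417.1] [394.  279.7]
trig [329.9 456.7] handle [411.8 365.4]
trig [276.9 432.5] handle [360.3 343.4]
```

carry_out:
  moves:
    - [8.4,0,-0.1,1.0,0]
    - [8.4,0,0,1.1,0]
    - [8.4,0,0,0,0]
    - [8.4,0,0,0,0]

```text
time_s: 14.58
eef_pos: [0.5182, -0.0791, 0.0775]
tcp_rot: [-0.005, 1.0, 0.0, -0.001]
wrist_force: [0.2, 0.9, -0.5]
opening: 0.981
```

```bash
python3 -c "
from look import *
look('n',(160,170,320,310),(130,150,330,270),4)
rel(.520,-.080,.079)"
```

```text
14.6833 [ 0.51893022 -0.07930253  0.07820325] [-5.05523023e-03  9.99987222e-01 -8.74146939e-07  3.17481673e-05] [ 0.11991582 -0.51123552 -0.25716144] 0.9829825660686419
tool shift cm [-0.11 -0.07 -0.08] tool y yaw 90.57928917739012
```

View pics/n_side.png

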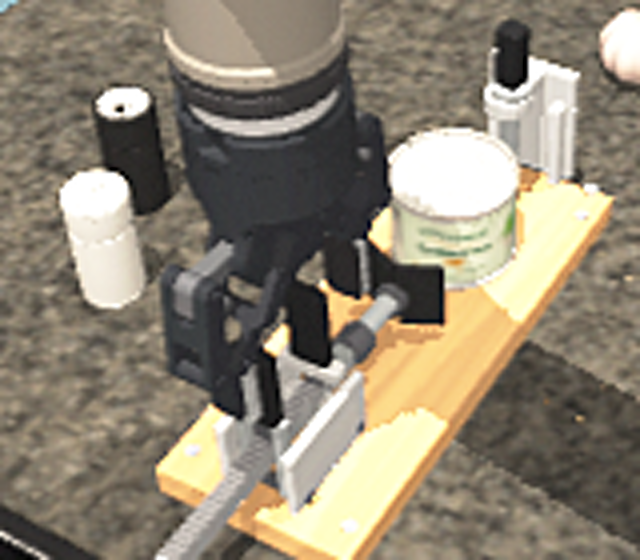

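View pics/n_top.png

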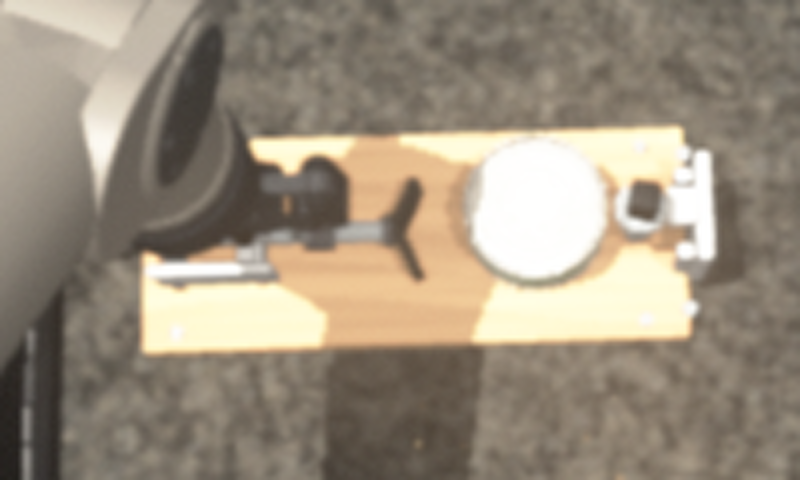

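carry_out:
  moves:
    - [0,-0.1,-0.05,0,0]
    - [0,0,0,0,0]
    - [0,0,0,0,0]
    - [0,0,0,0,0]
    - [0,0,0,0,0]
    - [0,0,0,0,0]
    - [0,0,0,0,0]
    - [0,0,0,0,0]
  grip_force: 40

```text
time_s: 15.35
eef_pos: [0.5212, -0.0807, 0.0805]
tcp_rot: [-0.005, 1.0, 0.0, 0.001]
wrist_force: [-2.4, -0.9, 12.7]
opening: 0.367
```

```bash
python3 -c "
from look import *
look('o',(160,170,320,310),(130,150,330,270),4)
rel(.520,-.080,.079)"
```

```text
15.45 [ 0.52122607 -0.08073817  0.08048271] [-4.59997076e-03  9.99988330e-01  1.61125573e-04  1.46778290e-03] [-1.56554836 -2.17010081 11.90197797] 0.37298792024703725
tool shift cm [0.12 0.07 0.15] tool y yaw 90.52714623256004
```

View pics/o_side.png

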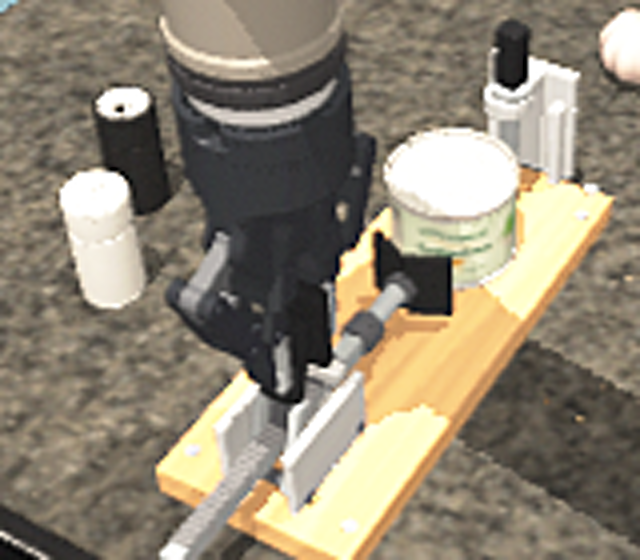

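View pics/o_top.png

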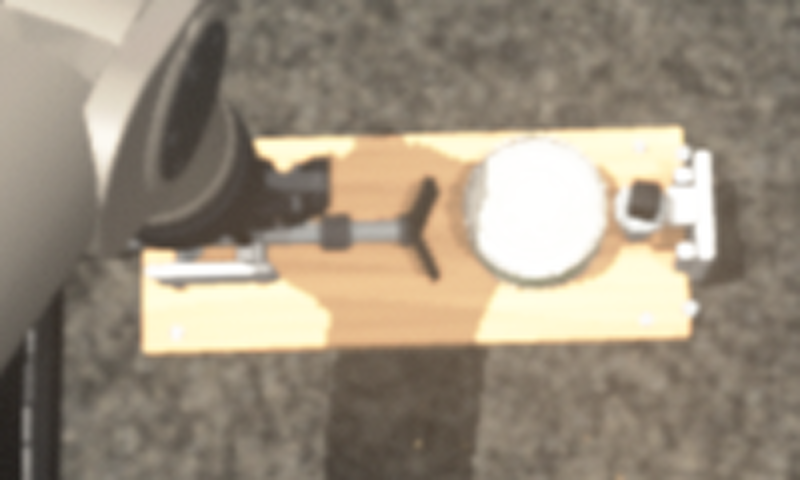

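carry_out:
  moves:
    - [8.4,0,0,0,0]
    - [8.4,0,0,0,0]
    - [8.4,0,0,0,0]
    - [8.4,0,0,0,0]
    - [8.4,0,0,0,0]
    - [8.4,0,0,0,0]
    - [8.4,0,0,0,0]

```text
time_s: 16.03
eef_pos: [0.5197, -0.08, 0.078]
tcp_rot: [-0.005, 1.0, -0.0, -0.0]
wrist_force: [-0.0, -1.2, -0.3]
opening: 0.979
```

```bash
python3 -c "
from look import *
look('p',(160,170,320,310),(130,150,330,270),4)
rel(.520,-.080,.079)"
```

```text
16.1333 [ 0.51978954 -0.07985155  0.0780847 ] [-5.01184553e-03  9.99987436e-01 -4.74440560e-05 -8.90931276e-05] [-0.27195024  0.18878173 -0.03932592] 0.9810312075614102
tool shift cm [-0.02 -0.02 -0.09] tool y yaw 90.57431808152727
```

View pics/p_side.png

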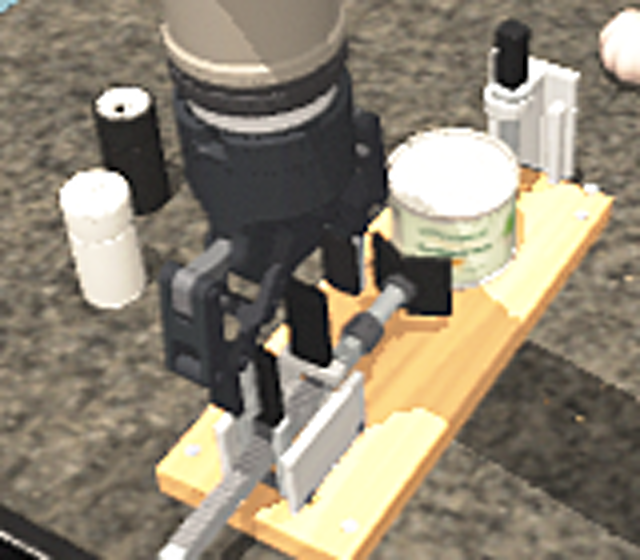

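carry_out:
  moves:
    - [0,0,0,0,0]
    - [0,0,0,0,0]
    - [0,0,0,0,0]
    - [0,0,0,0,0]
    - [0,0,0,0,0]
    - [0,0,0,0,0]
    - [0,0,0,0,0]
    - [0,0,0,0,0]

```text
time_s: 16.8
eef_pos: [0.5208, -0.0807, 0.0802]
tcp_rot: [-0.005, 1.0, 0.0, 0.001]
wrist_force: [-2.6, -0.9, 13.0]
opening: 0.37
```

```bash
python3 -c "
from look import *
look('q',(160,170,320,310),(130,150,330,270),4)
rel(.520,-.080,.079)"
```

```text
16.9 [ 0.52080966 -0.08071401  0.08020198] [-4.63804740e-03  9.99988738e-01  1.81656355e-04  9.89235911e-04] [-2.57760361 -1.22696022 13.16193548] 0.3690285056929677
tool shift cm [0.08 0.07 0.12] tool y yaw 90.53150334582448
```

View pics/q_top.png

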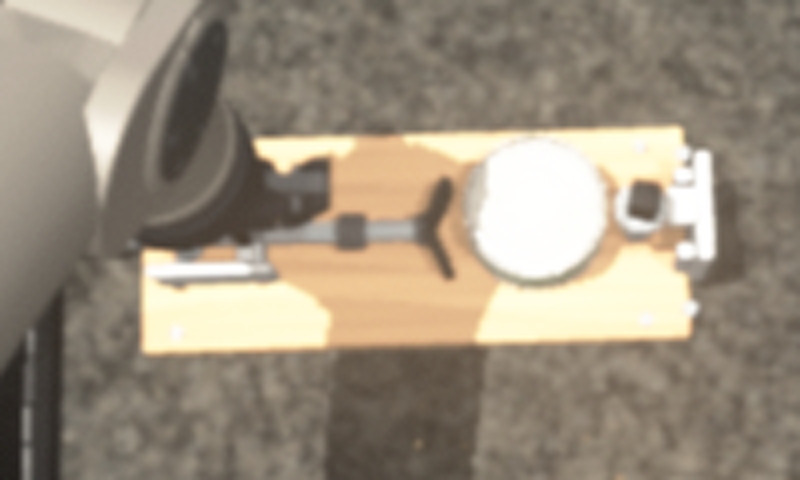

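Each squeeze moves the jaw about 15 px (8 mm). In this top crop the bar's end block is at x≈350, its front edge ≈367, and the pad's back ≈420. I'll continue.

carry_out:
  moves:
    - [8.4,0,0,0,0]
    - [8.4,0,0,0,0]
    - [8.4,0,0,0,0]
    - [8.4,0,0,0,0]
    - [8.4,0,0,0,0]
    - [8.4,0,0,0,0]
    - [8.4,0,0,0,0]
    - [0,0,0,0,0]
    - [0,0,0,0,0]
    - [0,0,0,0,0]
    - [0,0,0,0,0]
    - [0,0,0,0,0]
    - [0,0,0,0,0]
    - [0,0,0,0,0]
    - [0,0,0,0,0]

```text
time_s: 18.15
eef_pos: [0.5208, -0.0807, 0.0802]
tcp_rot: [-0.005, 1.0, 0.0, 0.001]
wrist_force: [-2.4, -1.1, 13.2]
opening: 0.37
```

carry_out:
  moves:
    - [8.4,0,0,0,0]
    - [8.4,0,0,0,0]
    - [8.4,0,0,0,0]
    - [8.4,0,0,0,0]
    - [8.4,0,0,0,0]
    - [8.4,0,0,0,0]
    - [8.4,0,0,0,0]
    - [0,0,0,0,0]
    - [0,0,0,0,0]
    - [0,0,0,0,0]
    - [0,0,0,0,0]
    - [0,0,0,0,0]
    - [0,0,0,0,0]
    - [0,0,0,0,0]
    - [0,0,0,0,0]

```text
time_s: 19.4
eef_pos: [0.5208, -0.0807, 0.0801]
tcp_rot: [-0.005, 1.0, -0.0, 0.001]
wrist_force: [-3.8, -0.6, 13.7]
opening: 0.376
```

```bash
python3 -c "
from look import *
look('r',(160,170,320,310),(130,150,330,270),4)
rel(.520,-.080,.079)"
```

```text
19.5 [ 0.52081687 -0.08064933  0.08014296] [-5.13090369e-03  9.99986422e-01 -2.90626793e-05  9.10129498e-04] [-3.43948189 -0.4199075  13.49818521] 0.3746539435936068
tool shift cm [0.08 0.07 0.11] tool y yaw 90.58795755943508
```

View pics/r_top.png

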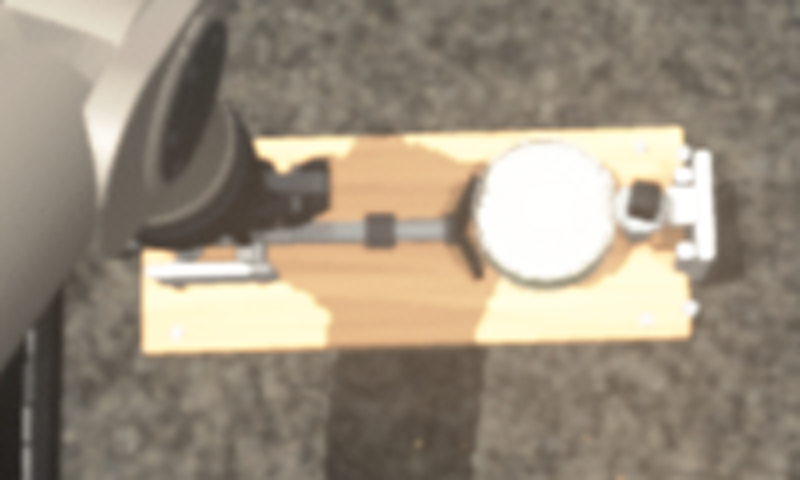

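View pics/r_side.png

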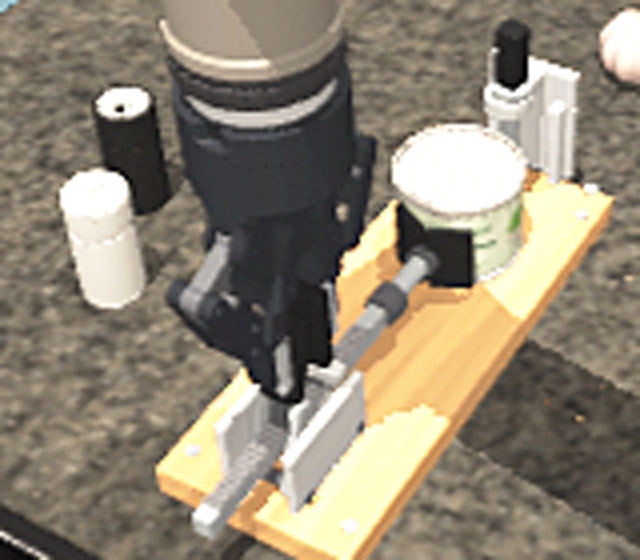

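carry_out:
  moves:
    - [8.4,0,0,0,0]
    - [8.4,0,0,0,0]
    - [8.4,0,0,0,0]
    - [8.4,0,0,0,0]
    - [8.4,0,0,0,0]
    - [8.4,0,0,0,0]
    - [8.4,0,0,0,0]
    - [0,0,0,0,0]
    - [0,0,0,0,0]
    - [0,0,0,0,0]
    - [0,0,0,0,0]
    - [0,0,0,0,0]
    - [0,0,0,0,0]
    - [0,0,0,0,0]
    - [0,0,0,0,0]

```text
time_s: 20.75
eef_pos: [0.5208, -0.0807, 0.0802]
tcp_rot: [-0.005, 1.0, -0.0, 0.001]
wrist_force: [-3.3, 0.2, 13.4]
opening: 0.375
```

```bash
python3 -c "
from look import *
look('s',(220,170,320,270),(200,160,320,250),6)
rel(.520,-.080,.079)"
```

```text
20.85 [ 0.52079689 -0.08067261  0.08017658] [-5.12672422e-03  9.99986458e-01 -3.33826527e-05  8.94152930e-04] [-2.47790084 -0.29177334 12.86781135] 0.37259942923790546
tool shift cm [0.08 0.07 0.12] tool y yaw 90.58747824031022
```

View pics/s_top.png

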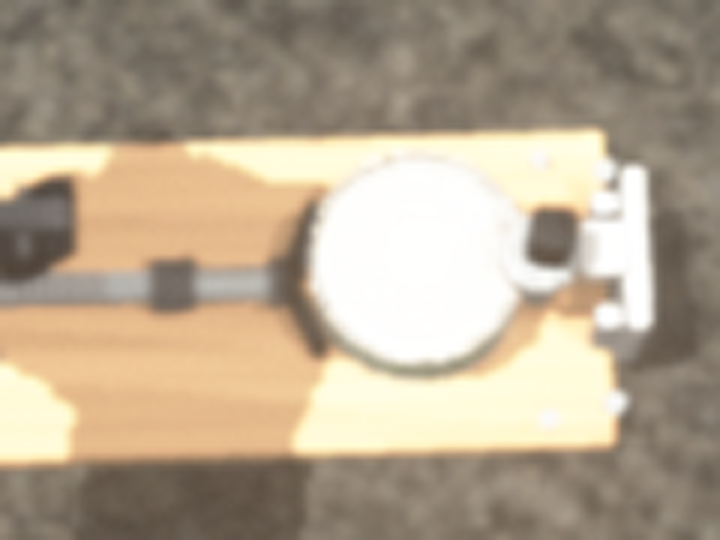

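View pics/s_side.png

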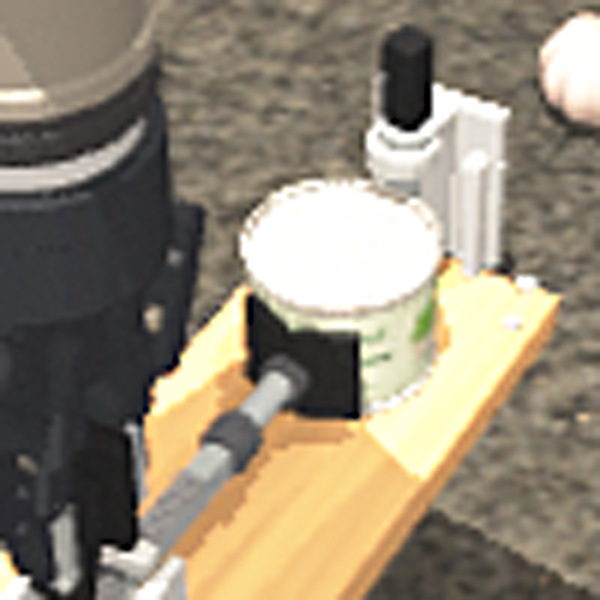

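carry_out:
  moves:
    - [8.4,0,0,0,0]
    - [8.4,0,0,0,0]
    - [8.4,0,0,0,0]
    - [8.4,0,0,0,0]
    - [8.4,0,0,0,0]
    - [8.4,0,0,0,0]
    - [8.4,0,0,0,0]
    - [0,0,0,0,0]
    - [0,0,0,0,0]
    - [0,0,0,0,0]
    - [0,0,0,0,0]
    - [0,0,0,0,0]
    - [0,0,0,0,0]
    - [0,0,0,0,0]
    - [0,0,0,0,0]

```text
time_s: 22.1
eef_pos: [0.5208, -0.0807, 0.0803]
tcp_rot: [-0.005, 1.0, 0.0, 0.001]
wrist_force: [-3.0, -0.7, 14.5]
opening: 0.372
```

```bash
python3 -c "
from look import *
look('t',(220,170,320,270),(200,160,320,250),6)
rel(.520,-.080,.079)"
```

```text
22.2 [ 0.5208125  -0.08066539  0.08030285] [-5.07329258e-03  9.99986722e-01  4.62096126e-05  9.02954627e-04] [-3.24792076 -0.7752463  14.91936256] 0.3729243682017271
tool shift cm [0.08 0.07 0.13] tool y yaw 90.5813635458811
```

View pics/t_top.png

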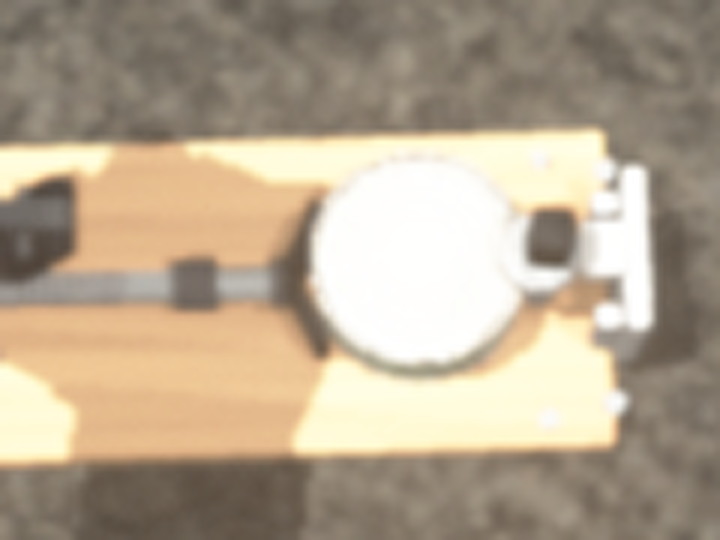

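View pics/t_side.png

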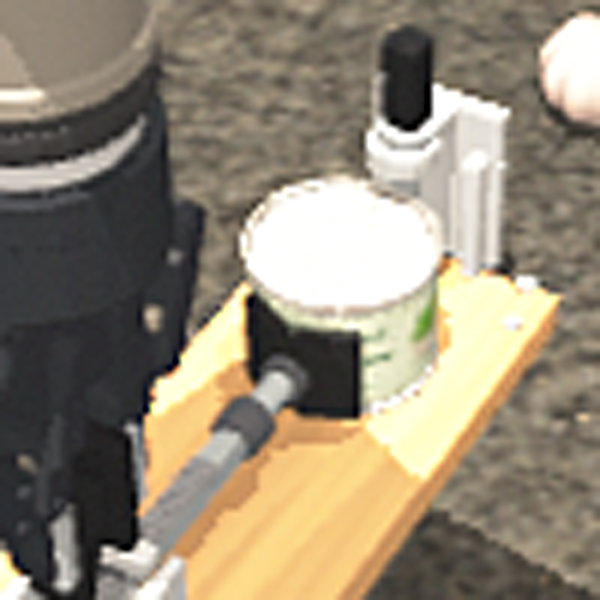

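The tin now bears on the pin. The visible shaft shrank from 79 to 58 px, about 7.5 mm pressed. One more squeeze should reach roughly half-way.

carry_out:
  moves:
    - [8.4,0,0,0,0]
    - [8.4,0,0,0,0]
    - [8.4,0,0,0,0]
    - [8.4,0,0,0,0]
    - [8.4,0,0,0,0]
    - [8.4,0,0,0,0]
    - [8.4,0,0,0,0]
    - [0,0,0,0,0]
    - [0,0,0,0,0]
    - [0,0,0,0,0]
    - [0,0,0,0,0]
    - [0,0,0,0,0]
    - [0,0,0,0,0]
    - [0,0,0,0,0]
    - [0,0,0,0,0]
    - [0,0,0,0,0]

```text
time_s: 23.53
eef_pos: [0.5208, -0.0806, 0.0804]
tcp_rot: [-0.005, 1.0, 0.0, 0.001]
wrist_force: [-3.5, 0.2, 14.6]
opening: 0.376
```

```bash
python3 -c "
from look import *
look('u',(220,170,320,270),(200,160,320,250),6)
rel(.520,-.080,.079)"
```

```text
23.6333 [ 0.52079295 -0.08063119  0.08034779] [-5.05299715e-03  9.99986845e-01  8.99050718e-05  8.76730989e-04] [-3.03134692 -1.01318985 15.49466846] 0.3766553685268814
tool shift cm [0.08 0.06 0.13] tool y yaw 90.57904210182826
```

View pics/u_top.png

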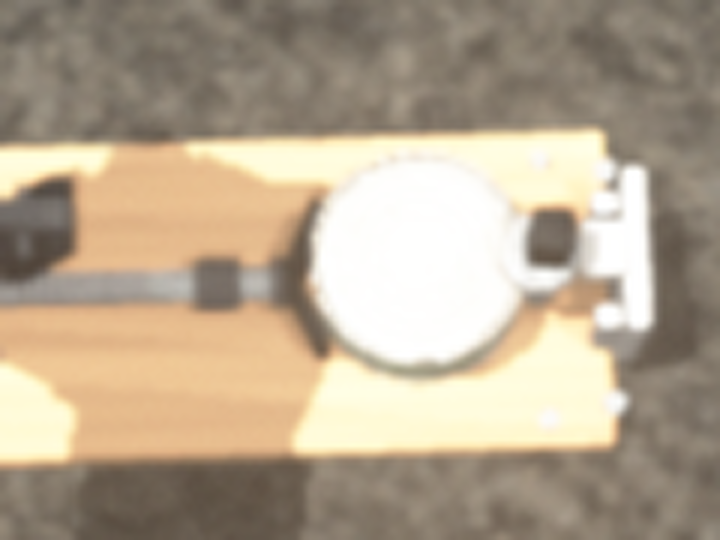

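View pics/u_side.png

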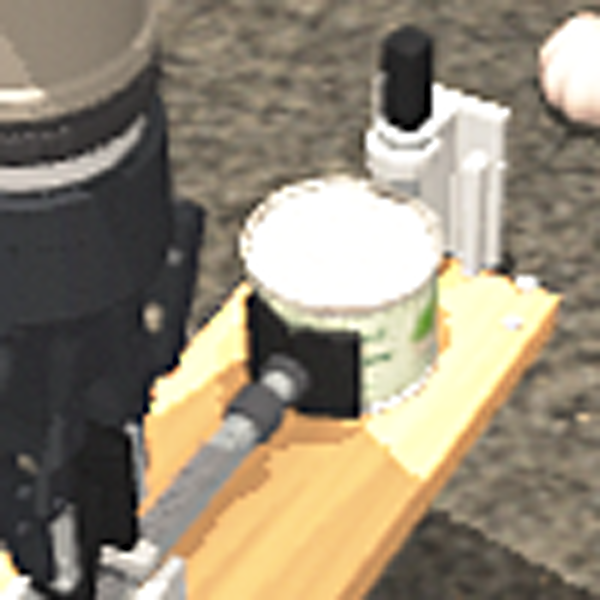

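The visible shaft is now about 37 px of the original 79, so the plunger is pressed in about 15–16 mm of 30. The tin is against the pin, the pin is home, and the trigger is held home. Handing in.

```bash
python3 -c "
from rig import bot
print(bot.hand_in()); print(bot.sense()['time_s'])"
```

```text
the job is handed in; nothing more can be done
None
the job is handed in; nothing more can be done
```

The tin is clamped against the pin, and I handed the job in at about 23.6 s with the trigger still squeezed against the handle at 40 N. `hand_in` reports no verdict, so what follows is from my own last checks.

- **Pin:** I lifted it from its rest and lowered it through the eye. The wrist force rose to 6 N at the height where the tip should meet the socket's floor, and in both the side and top pictures the collar sits right at the eye.
- **Clamping:** It took seven full squeezes, each moving the jaw about 8 mm. The tin bears on the pin and sits in the V of the jaw pad.
- **Plunger:** In the last top picture the shaft shows about 37 px of its original 79 px. That puts it about 15–16 mm pressed in of 30 mm, so about half-way and not home.
- **Trigger:** The opening reads about 32 mm between the grips, which fits a trigger that is fully home.

The only force reading above a few newtons at the end was a steady 15 N or so upward at the wrist while squeezing, well under the limits. No check failed. The networks' points for the pin and the pad were several millimetres off, so I used my own pixel measurements there. The top camera was blocked by the arm during the insertion, so I aligned the pin using the side camera and the wrist force only. In the last pictures I saw nothing else moved, though I ran no separate check on the bystanders.

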